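# Load the backup drive and start it with the spring-loaded key

### The job

Take the drive cartridge with the orange top edge out of the wooden rack, slide it fully home into the long slot of the grey drive dock and let go of it. Then take the blue-headed key from its block, push it fully home into the dock's brass lock, working it past the sticky pins, turn it a quarter turn clockwise (seen from above) to the stop, and finish while still holding it there against its spring. Leave the white-edged cartridge in the rack and everything else where it is.

Things in the scene. Friction and masses are not known exactly. Their poses are not given: they have to be found in the camera images.
- cartridge_mid (a point): Drive cartridge to load: black slab with ORANGE band along its top edge, 80 (its x) x 16 thick (its y) x 100 mm tall (z, up), about 0.16 kg; this point is its centre, 50 mm above its foot. The lowest 8 mm taper in by 3 mm a side. Stands in one of the rack's two slots, upper 67 mm free; grasp across its thickness from above. Same either way round.
- old_cartridge_mid (a point): The other cartridge, same size but with a WHITE band, standing in the other slot of the rack, 80 mm away; point at its centre, as above. Leave it alone.
- rack: Fixed wooden rack, 110 (x) x 150 (y) x 40 mm high, origin at the centre of its underside. Two slots, long side along x, at y = +40 and -40 mm; the cartridges' feet stand 7 mm above the table, with 1.5 mm play a side. Which cartridge is in which slot varies.
- slot_mouth (a point): Centre of the mouth of the dock's cartridge slot, in its top face, 70 mm above the table. x along the slot's long side, z up. Slot 82 x 18 mm (1 mm play a side), 45 mm deep: a cartridge fully home has its centre 5 mm above this point, its top 55 mm above. The dock is a fixed grey box, 140 (x) x 220 (y) x 70 mm high; the lock is 110 mm to -y of this slot.
- key_head (a point): The key, upright, blade down; this point is the centre of its blue head, 30 wide (its x) x 10 thick (its y) x 50 mm tall (z, up). Below it a steel blade 14 (x) x 6 mm (y), 30 mm long, on the same axis, its lowest 9 mm tapering to 8 x 3 mm: shoulder 25 mm and tip 55 mm below this point. About 0.05 kg. Fits either way round. Grasp the head across its thickness from above.
- key_block: Fixed wooden block, 60 x 60 x 40 mm high, origin at the centre of its underside. The key stands in a 17 x 9 mm keyway in its top (long side along x), its head resting on the top of the block.
- lock_mouth (a point): Centre of the keyway mouth in the round brass plug (32 mm across), level with the dock's top, 70 mm above the table. Axes fixed to the dock, not the plug: z up, x along the keyway's long side while unturned. Keyway 15.8 x 7.8 mm, 34 mm deep; sticky pins 11 and 20 mm down resist with 10 to 17 N: wiggle a little if the key stops. A key fully home has its head's centre 25 mm above this point.
- plug (a joint): Angle of the lock's brass plug in rad: 0 unturned, growing CLOCKWISE seen from above, hard stop at 1.65 (just past a quarter turn, 1.57). A spring turns it back to 0 when let go (about 0.055 N m at a quarter turn). It lags about 0.1 rad behind the key because of play in the keyway.
- remote: Bystander, leave alone: black remote control, 170 x 45 x 18 mm, lying flat, long side along its x; origin at the centre of its underside.
- screwdriver: Bystander, leave alone: screwdriver lying on the table, about 200 mm long; origin at the centre of its underside.
- mug: Bystander, leave alone: blue mug, 80 mm across, 90 mm high; origin at the centre of its underside.
- jar: Bystander, leave alone: closed green glass jar, 60 mm across, 90 mm high; origin at the centre of its underside.
- clock: Bystander, leave alone: wooden clock, 50 x 170 x 100 mm high; origin at the centre of its underside.
- photo_frame: Bystander, leave alone: photo frame lying flat, 140 x 190 x 16 mm; origin at the centre of its underside.
There are look-alikes about, which are no part of the job. Leave any purple look-alike of the part that bears cartridge_mid alone.

How it is judged:
By the outcome, as a careful person would: the job done as asked, in the order asked, and still so for the second after the job is handed in, while the arm keeps its last pose, push and grip.
It also fails if it takes over 64 s, if anything falls off the work surface, if the arm or the gripper's body presses on something with over 40 N, if the wrist force passes 120 N, or if a joint passes its speed limit or range.

### The arm

A 7-joint arm with a two-finger parallel gripper is mounted at the origin on the work surface. World frame = base frame: x ahead of the robot, y to its left, z up, the work surface at z = 0. Lengths are in m, angles in rad, forces in N, time in s.
With the tool pointing down it reaches from about 0.35 to 0.9 m from the base axis. Payload 8.1 kg.
Tool frame: the origin (TCP) lies midway between the tips of the shut fingers; the grasp point (between the pads) lies 19 mm behind it (robot.grip_depth is the distance from the TCP to the grasp point, in m); z points along the fingers, y is the line along which they close (so a half turn about z gives the same grasp; the last joint's range is limited). The gripper opens to 92 mm and grips with 3 to 60 N. Pads are 19 mm wide; open, the fingers measure 130 mm over their backs; the gripper's body (75 mm by 190 mm) begins 47 mm behind the grasp point.
Start: joints at [-1.375, 0.434, 0.025, 1.573, -0.012, 1.134, -0.075], TCP at [0.184, 0.597, 0.227] pointing down, gripper open.
Joint ranges: [-2.62, 2.62], [-0.44, 2.09], [-1.27, 1.32], [0.08, 2.57], [-1.32, 4.46], [0.12, 2], [-2.74, 2.74]. Speed limits (rad/s): [2.22, 2.22, 3.01, 3.01, 3.14, 3.14, 3.14].

### API

Orientations are given as a 3x3 rotation matrix whose columns are the frame's x, y, z axes.
In Python, from station import robot gives the robot as it stands.
- The arm moves only by the tool move_arm, never from a script. Its arguments are lists of equal length, an entry for each row: "translation": the shift along the tool's x, y, z in cm, a list of three; "twist": the turn, a rotation vector about the tool's x, y, z in rad, a list of three; "jaw": the opening, from 0 (shut) to 1 (fully open). A call has 1 to 12 rows; each row shifts and turns the commanded pose from where the row before left it, along the tool's axes as they then stand; what a row does not reach is not made up. A row lasts 1/12 s, in which the tool goes at most 41.7 mm and 7.16 degrees, less where a joint would pass 70% of its speed; a pose out of reach is approached as far as the arm can. A call is refused whole if a number of a shift passes 4.17 or a number of a turn 0.125, either way. A call with a gripper value outside its range is refused whole. The fingers move at their own pace and stop on an object; "grip_force" is the grip in N (left out, the last holds). Time passes only in rows, so rows that do not move let the fingers close. It gives the time, the measured TCP pose, the force, the opening and the grip force at its end, in the units of the state.
- robot.get_state(): the state, without advancing time (a new reading comes with each control period).
- robot.get_image(name): name is "scene" or "top"; returns the picture (384x512x3 uint8, red, green, blue); there is no depth.
- robot.camera_info(name): a dict with "fx", "fy", "cx", "cy" (pixels), "R" (3x3) and "t" (3): a world point X has camera coordinates R X + t. Camera axes: x right, y down, z forward; pixel columns grow to the right and rows downward; lengths in m; the calibration is good to about 2 mm. A picture is of the moment at which its call begins. camera_info takes no time and is no camera call.
- robot.sign_off(): hands the job in; it is judged then, once.
Trained networks look in the newest picture that a camera, given by its name, has taken for a name from the list of things; names that differ only in an ending like _2 or _b are one class to them, and where a whole thing is asked for, a point or a joint stands for the part that bears it (a point fixed in the world has none). Each returns a list of dicts, best first, with "score" (0 to 1); they miss things now and then, are a little off and sometimes report something else, mostly with a low value. They report only what shows in the picture. A call takes as long as a camera call. They do not tell look-alikes from the thing itself.
- robot.look_for(camera, label): "position" ([x, y, z] in m, in world coordinates, good to about 4 mm: the middle of the surface that is visible of it).
- robot.spot_point(camera, label): "position" ([x, y, z] in m, in world coordinates, good to about 4 mm: a listed point, or the origin of a listed thing).
The state is a dict: "clock": time; "qpos": joint angles; "joint_velocities": joint speeds; "joint_torque": joint torques, N m; "ee_pos": TCP position; "tool_rot": TCP orientation; "wrist_force": force on the tool from outside, world axes, zero at the start; "torque": the same for the moment, N m; "gripper_width": finger opening in m; "finger_force": force on a finger pad.
Only numpy, scipy, OpenCV 4.12 (cv2) and the standard library are available. Lean on these libraries where they do the work, as an engineer would, in place of code of your own. Each camera call takes 0.05 s, during which the arm holds its last target. There are 200 camera calls.

## Working session

There is one attempt and no reset: what is moved stays moved. The work goes in short steps, Python scripts to look and compute and a tool call to move; the robot and the scene stay as the last step left them, time stands still between calls to the robot, and variables do not carry over. Pictures are saved under pics/ and viewed, at most 10 in all, crops included, and the job is handed in when it is done.

Besides the shell and the picture viewer there is one more tool, called by a JSON object that holds its "api" and its "payload", one argument or row to a line. move_arm: Moves the arm, as the interface text tells. Its arguments: {"type":"object","properties":{"translation":{"type":"array"},"twist":{"type":"array"},"jaw":{"type":"array"},"grip_force":{"type":"number"}},"required":["translation","twist","jaw"]}

```bash
mkdir -p pics; python3 - <<'E'
from station import robot
import cv2,numpy as np
for c in("scene","top"):
    im=robot.get_image(c); cv2.imwrite(f"pics/{c}0.png",cv2.cvtColor(im,cv2.COLOR_RGB2BGR))
    i=robot.camera_info(c); R=np.array(i["R"]);t=np.array(i["t"])
    print(c,"cam at",(-R.T@t).round(3),i["fx"])
    for l in("cartridge_mid","old_cartridge_mid","slot_mouth","key_head","lock_mouth","rack","key_block"):
        for d in robot.spot_point(c,l)[:3]:
            p=np.array(d["position"]);q=R@p+t
            print(l,round(d["score"],2),p.round(4),(i["fx"]*q[0]/q[2]+i["cx"]).round(),(i["fy"]*q[1]/q[2]+i["cy"]).round())
s=robot.get_state();print(s["clock"],s["ee_pos"],np.array(s["tool_rot"]).round(3))
E
```

```text
scene cam at [ 1.502 -0.039  0.937] 393.032616829244
cartridge_mid 0.88 [0.482  0.3697 0.056 ] 363.0 173.0
cartridge_mid 0.74 [0.4925 0.4927 0.0473] 398.0 177.0
cartridge_mid 0.71 [ 0.3067 -0.344   0.0011] 164.0 156.0
old_cartridge_mid 0.58 [0.4999 0.2907 0.0603] 341.0 176.0
slot_mouth 0.66 [0.577  0.0539 0.0695] 273.0 190.0
key_head 0.57 [ 0.539  -0.3253  0.065 ] 157.0 184.0
lock_mouth 0.62 [ 0.556  -0.06    0.0686] 238.0 186.0
rack 0.91 [0.4863 0.3309 0.0016] 349.0 186.0
key_block 0.91 [ 0.5397 -0.3238  0.0009] 161.0 199.0
top cam at [ 0.431 -0.009  1.157] 363.8355896497016
cartridge_mid 0.62 [0.4871 0.4944 0.0522] 87.0 211.0
cartridge_mid 0.57 [0.4838 0.3723 0.058 ] 126.0 211.0
old_cartridge_mid 0.8 [0.5007 0.2953 0.0531] 152.0 206.0
slot_mouth 0.7 [0.5758 0.0498 0.0686] 233.0 179.0
key_head 0.51 [ 0.5423 -0.3229  0.0612] 356.0 189.0
key_head 0.43 [ 0.3005 -0.3402 -0.0017] 359.0 268.0
lock_mouth 0.96 [ 0.5594 -0.0582  0.0711] 269.0 184.0
rack 0.64 [0.4888 0.3325 0.0019] 145.0 210.0
key_block 0.71 [ 0.5383 -0.3226  0.0015] 351.0 192.0
0.8 [0.18400198 0.59730694 0.22677328] [[-0.956  0.294 -0.   ]
 [ 0.294  0.956  0.   ]
 [ 0.     0.    -1.   ]]
```

View pics/scene0.png

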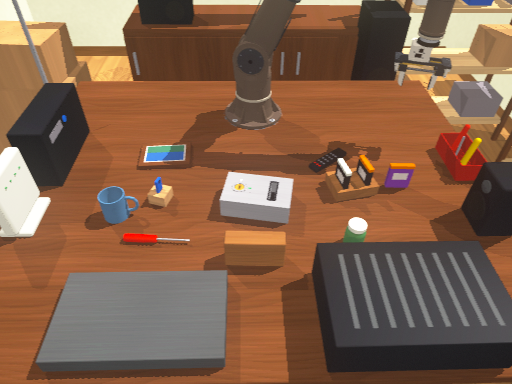

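View pics/top0.png

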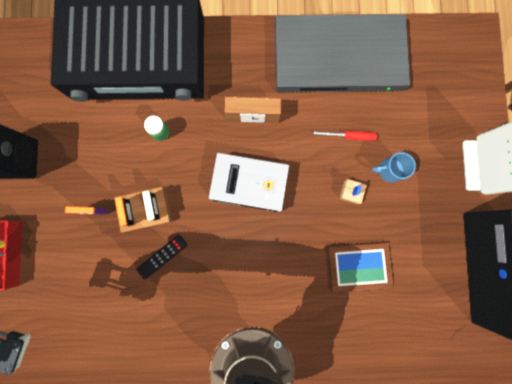

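The scene view shows three lookalikes. The orange-topped black cartridge is in the rack at (365,165) and the white-banded one is beside it at (343,172). A purple piece with an orange top stands outside the rack at (399,175), and it appears in the top view at (87,211). The dock is at (257,197), with its slot at (273,190) and the lock at (239,186). The key is at (158,185). I choose the orange one in the rack, at (126,211) in the top view, and will check it in a rectified crop.

```bash
cat > h.py <<'E'
import cv2,numpy as np
from station import robot
def ortho(im,cam,c,z,half=.07,px=2500):
    "rectified view of plane z: column grows with -y, row with -x (like the top camera)"
    i=robot.camera_info(cam);R=np.array(i["R"]);t=np.array(i["t"])
    K=np.array([[i["fx"],0,i["cx"]],[0,i["fy"],i["cy"]],[0,0,1]])
    H=K@np.c_[R[:,0],R[:,1],R[:,2]*z+t]
    M=np.array([[0,-1/px,c[0]+half],[-1/px,0,c[1]+half],[0,0,1]])
    n=int(2*half*px)
    return cv2.warpPerspective(im,H@M,(n,n),flags=cv2.INTER_CUBIC|cv2.WARP_INVERSE_MAP)
def blob(o,c,mask,half=.07,px=2500):
    m=mask.astype(np.uint8);n,l,s,ce=cv2.connectedComponentsWithStats(m)
    out=[]
    for k in np.argsort(-s[1:,4])[:2]+1:
        p=np.argwhere(l==k)[:,::-1].astype(np.float32)
        (u,v),(w,h),a=cv2.minAreaRect(p)
        b=cv2.boxPoints(((u,v),(w,h),a)); e=max((b[1]-b[0],b[2]-b[1]),key=np.linalg.norm)
        ang=np.degrees(np.arctan2(-e[0],-e[1]))%180
        f=lambda u,v:(round(c[0]+half-v/px,4),round(c[1]+half-u/px,4))
        out.append((f(u,v),"centroid",f(*ce[k]),"LxW mm",round(max(w,h)/px*1e3),round(min(w,h)/px*1e3),"long-axis yaw",round(ang,1)))
    return out
E
python3 - <<'E'
from h import *
tiles=[]
for cam in("top","scene"):
    im=robot.get_image(cam); row=[]
    for nm,c,z,hf in(("cart",(.49,.335),.107,.07),("dock",(.567,0),.07,.14),("key",(.54,-.324),.09,.07),):
        o=ortho(im,cam,c,z,hf,2500*.07/hf); px=2500*.07/hf
        h=cv2.cvtColor(o,cv2.COLOR_RGB2HSV).astype(int);H,S,V=h[...,0],h[...,1],h[...,2]
        if nm=="cart": ms={"orange":(H>8)&(H<22)&(S>200)&(V>190),"white":(S<50)&(V>170)}
        elif nm=="dock": ms={"box":(S<40)&(V>150),"dark":(V<90),"brass":(H>15)&(H<35)&(S>90)&(V>150)}
        else: ms={"blue":(H>100)&(H<130)&(S>150)}
        for k,m in ms.items():
            for b in blob(o,c,m,hf,px): print(cam,k,*b)
        row.append(cv2.resize(o,(260,260)))
    tiles.append(np.hstack(row))
cv2.imwrite("pics/crop1.png",cv2.cvtColor(np.vstack(tiles),cv2.COLOR_RGB2BGR))
E
```

```text
top orange (0.5042, 0.3659) centroid (np.float64(0.5041), np.float64(0.3659)) LxW mm 9 1 long-axis yaw 13.0
top orange (0.4797, 0.361) centroid (np.float64(0.4796), np.float64(0.3609)) LxW mm 5 1 long-axis yaw 9.5
top white (0.4993, 0.2934) centroid (np.float64(0.4992), np.float64(0.2933)) LxW mm 86 22 long-axis yaw 11.7
top box (0.5686, 0.0015) centroid (np.float64(0.5683), np.float64(-0.0008)) LxW mm 223 145 long-axis yaw 79.4
top dark (0.5742, 0.0494) centroid (np.float64(0.574), np.float64(0.0494)) LxW mm 77 18 long-axis yaw 169.0
top dark (0.6443, -0.0218) centroid (np.float64(0.644), np.float64(-0.022)) LxW mm 155 8 long-axis yaw 79.9
top brass (0.5578, -0.0571) centroid (np.float64(0.5578), np.float64(-0.057)) LxW mm 26 25 long-axis yaw 121.0
top blue (0.5373, -0.3161) centroid (np.float64(0.5369), np.float64(-0.3161)) LxW mm 30 16 long-axis yaw 163.1
scene orange (0.4873, 0.3719) centroid (np.float64(0.4865), np.float64(0.372)) LxW mm 92 25 long-axis yaw 11.7
scene white (0.5045, 0.2926) centroid (np.float64(0.5042), np.float64(0.2926)) LxW mm 93 24 long-axis yaw 11.8
scene white (0.5403, 0.3439) centroid (np.float64(0.5425), np.float64(0.3448)) LxW mm 40 15 long-axis yaw 3.2
scene box (0.5713, 0.002) centroid (np.float64(0.5712), np.float64(-0.0007)) LxW mm 223 143 long-axis yaw 79.4
scene box (0.5718, 0.0464) centroid (np.float64(0.5715), np.float64(0.0462)) LxW mm 13 3 long-axis yaw 0.0
scene dark (0.6036, 0.0464) centroid (np.float64(0.6052), np.float64(0.0499)) LxW mm 37 25 long-axis yaw 168.7
scene dark (0.5366, 0.0512) centroid (np.float64(0.5363), np.float64(0.0505)) LxW mm 5 5 long-axis yaw 90.0
scene brass (0.558, -0.0566) centroid (np.float64(0.5583), np.float64(-0.057)) LxW mm 30 29 long-axis yaw 135.0
scene blue (0.5658, -0.3149) centroid (np.float64(0.5652), np.float64(-0.3148)) LxW mm 74 19 long-axis yaw 14.4
```

View pics/crop1.png

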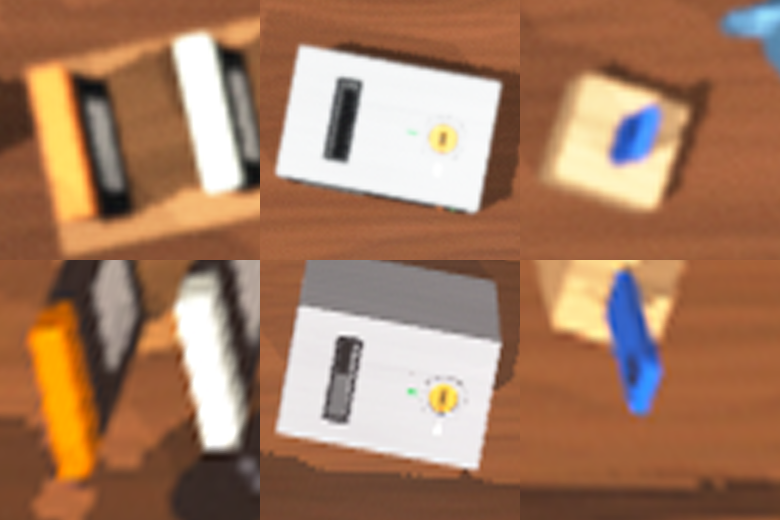

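The crop confirms it: an orange-banded black cartridge sits in the left rack slot, with the white-banded one beside it. The dock slot, brass lock and blue key are all clear. Moving over the orange cartridge now.

{"api": "move_arm", "payload": {
  "translation": [
    [0,0,0],
    [0,0,0],
    [0,0,0],
    [0,0,0],
    [0,0,0],
    [-2,-2.3,0],
    [-2,-2.3,0],
    [-2,-2.3,0],
    [-2,-2.3,0],
    [-2,-2.3,0],
    [-2,-2.3,0],
    [-2,-2.3,0]
  ],
  "twist": [
    [0,0,-0.1],
    [0,0,-0.1],
    [0,0,-0.1],
    [0,0,-0.1],
    [0,0,-0.1],
    [0,0,0],
    [0,0,0],
    [0,0,0],
    [0,0,0],
    [0,0,0],
    [0,0,0],
    [0,0,0]
  ],
  "jaw": [0.55,0.55,0.55,0.55,0.55,0.55,0.55,0.55,0.55,0.55,0.55,0.55],
  "grip_force": 30
}}

```text
clock: 1.9
ee_pos: [0.3545, 0.4665, 0.2269]
tool_rot: [[-0.98, -0.2, 0.0], [-0.2, 0.98, 0.0], [-0.0, 0.0, -1.0]]
wrist_force: [-0.1, -0.0, -0.7]
gripper_width: 0.0504
finger_force: 0.0
```

```bash
cat >> h.py <<'E'
def go(x,y,z,yaw):
    "prints what is left to target; yaw in deg of tool y; shift in tool axes AFTER the turn, cm"
    s=robot.get_state();R=np.array(s["tool_rot"]);p=np.array(s["ee_pos"])
    a=np.degrees(np.arctan2(R[1,1],R[0,1])); d=(yaw-a+90)%180-90
    c,sn=np.cos(np.radians(a+d)),np.sin(np.radians(a+d))
    T=np.array([[-sn,c,0],[c,sn,0],[0,0,-1]])  # columns x,y,z
    print("t",round(s["clock"],2),"pos",p.round(4),"yaw",a.round(1),"tilt",R[:,2].round(3),"F",np.round(s["wrist_force"],1),"M",np.round(s["torque"],2),"w",round(s["gripper_width"],4),"q7",round(s["qpos"][6],2),
      "\n turn z",-np.radians(d).round(3),"shift cm",((T.T@(np.array([x,y,z])-p))*100).round(2))
def proj(cam,P):
    i=robot.camera_info(cam);q=P@np.array(i["R"]).T+np.array(i["t"])
    return np.c_[i["fx"]*q[:,0]/q[:,2]+i["cx"],i["fy"]*q[:,1]/q[:,2]+i["cy"]]
def fitbox(masks,size,zc,x0):
    "fit x,y,yaw(rad) of an upright box to colour masks {cam:soft mask}"
    from scipy.optimize import minimize
    C=np.array([[i,j,k] for i in(-1,1) for j in(-1,1) for k in(-1,1)])*np.array(size)/2
    def cost(v):
        c,s=np.cos(v[2]),np.sin(v[2]);P=C@np.array([[c,s,0],[-s,c,0],[0,0,1]])+[v[0],v[1],zc];e=0
        for cam,m in masks.items():
            h=cv2.convexHull(((proj(cam,P)+.5)*8).astype(np.float32)).round().astype(np.int32)
            g=np.zeros((m.shape[0]*8,m.shape[1]*8),np.uint8);cv2.fillConvexPoly(g,h,255)
            e+=np.abs(cv2.resize(g,m.shape[::-1],interpolation=cv2.INTER_AREA)/255.-m).sum()
        return e
    r=minimize(cost,x0,method="Nelder-Mead",options=dict(initial_simplex=np.array(x0)+np.array([[0,0,0],[.008,0,0],[0,.008,0],[0,0,.2]]),xatol=1e-4,fatol=.05))
    return r.x.round(4),round(np.degrees(r.x[2]),1),r.fun,cost(x0)
E
python3 - <<'E'
from h import *
go(.4835,.3725,.18,101.7)
m={}
for cam in("top","scene"):
    h=cv2.cvtColor(cv2.imread(f"pics/{cam}0.png"),cv2.COLOR_BGR2HSV).astype(int)
    k=((h[...,0]>100)&(h[...,0]<130)&(h[...,1]>120)).astype(float)
    u,v=proj(cam,np.array([[.539,-.322,.065]]))[0]
    w=np.zeros_like(k);w[int(v)-14:int(v)+15,int(u)-14:int(u)+15]=1;m[cam]=k*w
print("key",fitbox(m,(.03,.01,.05),.065,[.539,-.322,-.3]))
for c in m: print("key",c,fitbox({c:m[c]},(.03,.01,.05),.065,[.539,-.322,-.3]))
E
```

```text
t 1.9 pos [0.3545 0.4665 0.2269] yaw 101.5 tilt [ 0.  0. -1.] F [-0.1 -0.  -0.7] M [0.08 0.01 0.01] w 0.0504 q7 0.75 
 turn z -0.003 shift cm [-10.73 -11.82   4.69]
key (array([ 0.5363, -0.3227, -0.0631]), np.float64(-3.6), np.float64(58.45882352941177), np.float64(70.79607843137255))
key top (array([ 0.5381, -0.321 , -0.7863]), np.float64(-45.1), np.float64(27.584313725490198), np.float64(36.15686274509804))
key scene (array([ 0.536 , -0.323 , -0.0498]), np.float64(-2.9), np.float64(19.258823529411764), np.float64(34.63921568627451))
```

{"api": "move_arm", "payload": {
  "translation": [
    [-2.68,-2.95,0],
    [-2.68,-2.95,0],
    [-2.68,-2.95,0],
    [-2.68,-2.95,0],
    [0,0,0],
    [0,0,3],
    [0,0,3],
    [0,0,3],
    [0,0,0]
  ],
  "twist": [
    [0,0,0],
    [0,0,0],
    [0,0,0],
    [0,0,0],
    [0,0,0],
    [0,0,0],
    [0,0,0],
    [0,0,0],
    [0,0,0]
  ],
  "jaw": [0.55,0.55,0.55,0.55,0.55,0.55,0.55,0.55,0.55]
}}

```text
clock: 2.65
ee_pos: [0.4791, 0.371, 0.1313]
tool_rot: [[-0.98, -0.2, -0.007], [-0.2, 0.98, -0.006], [0.008, -0.004, -1.0]]
wrist_force: [-1.0, -1.0, 0.0]
gripper_width: 0.0504
finger_force: 0.0
```

```bash
python3 - <<'E'
from h import *
go(.4835,.3725,.070,101.7)
a=robot.get_image("scene");b=robot.get_image("top")
u,v=proj("scene",np.array([[.48,.37,.1]]))[0].astype(int);U,V=proj("top",np.array([[.48,.37,.1]]))[0].astype(int)
f=lambda i,u,v:cv2.resize(i[v-40:v+40,max(u-50,0):max(u-50,0)+100],(500,400),interpolation=2)
cv2.imwrite("pics/g1.png",cv2.cvtColor(cv2.resize(np.hstack([f(a,u,v),f(b,U,V)]),(800,320)),cv2.COLOR_RGB2BGR))
E
```

```text
t 2.65 pos [0.4791 0.371  0.1313] yaw 101.5 tilt [-0.007 -0.006 -1.   ] F [-1. -1.  0.] M [-0.06  0.1   0.07] w 0.0504 q7 1.03 
 turn z -0.003 shift cm [-0.46  0.06  6.13]
```

View pics/g1.png

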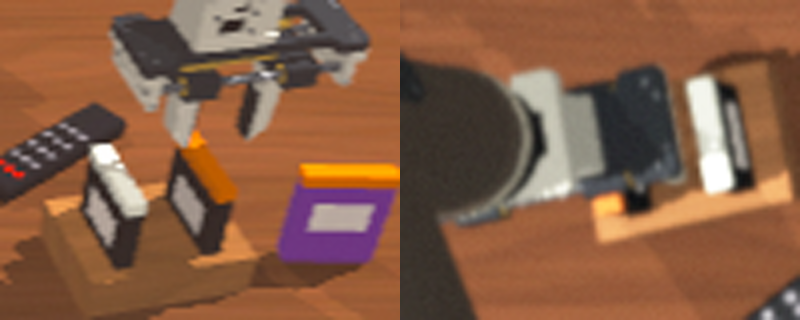

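The open fingers are above the orange cartridge, straddling it at about (200,150) in the left panel, clear of the white and purple ones. Descending and closing.

{"api": "move_arm", "payload": {
  "translation": [
    [-0.4,0,2],
    [0,0,2],
    [0,0,2.1],
    [0,0,0],
    [0,0,0],
    [0,0,0],
    [0,0,0],
    [0,0,0],
    [0,0,0],
    [0,0,0]
  ],
  "twist": [
    [0,0,0],
    [0,0,0],
    [0,0,0],
    [0,0,0],
    [0,0,0],
    [0,0,0],
    [0,0,0],
    [0,0,0],
    [0,0,0],
    [0,0,0]
  ],
  "jaw": [0.55,0.55,0.55,0.55,0.08,0.08,0.08,0.08,0.08,0.08],
  "grip_force": 35
}}

```text
clock: 3.58
ee_pos: [0.4861, 0.3741, 0.0764]
tool_rot: [[-0.98, -0.2, 0.001], [-0.2, 0.98, 0.0], [-0.001, 0.0, -1.0]]
wrist_force: [1.7, -5.3, 4.5]
gripper_width: 0.0157
finger_force: 35.0
```

```bash
python3 - <<'E'
from h import *
go(.4835,.3725,.070,101.7)
E
```

```text
t 3.58 pos [0.4861 0.3741 0.0764] yaw 101.5 tilt [ 0.001  0.    -1.   ] F [ 1.7 -5.3  4.5] M [-1.22 -0.63  0.06] w 0.0157 q7 1.03 
 turn z -0.003 shift cm [ 0.29 -0.11  0.64]
```

{"api": "move_arm", "payload": {
  "translation": [
    [0,0,-0.5],
    [0,0,-1],
    [0,0,-1.5],
    [0,0,-2],
    [0,0,-2.5],
    [0,0,-2.5],
    [0,0,-2],
    [0,0,0],
    [0,0,0]
  ],
  "twist": [
    [0,0,0],
    [0,0,0],
    [0,0,0],
    [0,0,0],
    [0,0,0],
    [0,0,0],
    [0,0,0],
    [0,0,0],
    [0,0,0]
  ],
  "jaw": [0.08,0.08,0.08,0.08,0.08,0.08,0.08,0.08,0.08]
}}

```text
clock: 4.33
ee_pos: [0.4863, 0.3747, 0.1975]
tool_rot: [[-0.98, -0.2, 0.002], [-0.2, 0.98, 0.002], [-0.002, 0.002, -1.0]]
wrist_force: [-0.2, -0.2, -2.0]
gripper_width: 0.0157
finger_force: 35.0
```

```bash
python3 - <<'E'
from h import *
go(.5762,.051,.185,79.4)
E
```

```text
t 4.33 pos [0.4863 0.3747 0.1975] yaw 101.5 tilt [ 0.002  0.002 -1.   ] F [-0.2 -0.2 -2. ] M [-0.01  0.02  0.05] w 0.0157 q7 1.03 
 turn z 0.386 shift cm [-14.79 -30.16   1.25]
```

{"api": "move_arm", "payload": {
  "translation": [
    [0,0,0],
    [0,0,0],
    [0,0,0],
    [0,0,0],
    [-1.8,-3.6,0],
    [-1.8,-3.6,0],
    [-1.8,-3.6,0],
    [-1.8,-3.6,0],
    [-1.8,-3.6,0],
    [-1.8,-3.6,0],
    [-1.8,-3.6,0],
    [0,0,0]
  ],
  "twist": [
    [0,0,0.0965],
    [0,0,0.0965],
    [0,0,0.0965],
    [0,0,0.0965],
    [0,0,0],
    [0,0,0],
    [0,0,0],
    [0,0,0],
    [0,0,0],
    [0,0,0],
    [0,0,0],
    [0,0,0]
  ],
  "jaw": [0.08,0.08,0.08,0.08,0.08,0.08,0.08,0.08,0.08,0.08,0.08,0.08]
}}

```text
clock: 5.33
ee_pos: [0.5647, 0.0923, 0.1949]
tool_rot: [[-0.981, 0.195, -0.0], [0.195, 0.981, -0.006], [-0.001, -0.006, -1.0]]
wrist_force: [-0.1, -1.9, -1.4]
gripper_width: 0.0157
finger_force: 35.0
```

{"api": "move_arm", "payload": {
  "translation": [
    [-1.1,-2.5,0],
    [-1.1,-2.5,0],
    [0,0,0],
    [0,0,0],
    [0,0,0]
  ],
  "twist": [
    [0,0,0],
    [0,0,0],
    [0,0,0],
    [0,0,0],
    [0,0,0]
  ],
  "jaw": [0.08,0.08,0.08,0.08,0.08]
}}

```text
clock: 5.75
ee_pos: [0.5751, 0.0505, 0.1948]
tool_rot: [[-0.983, 0.184, -0.002], [0.184, 0.983, 0.0], [0.002, -0.0, -1.0]]
wrist_force: [-0.0, 1.0, -1.0]
gripper_width: 0.0159
finger_force: 35.0
```

```bash
python3 - <<'E'
from h import *
go(.5762,.051,.185,79.4)
for c in("top","scene"):
  im=robot.get_image(c)
  for l in("cartridge_mid","slot_mouth"): print(c,[(round(d["score"],2),np.round(d["position"],4)) for d in robot.spot_point(c,l)[:3]])
  if c=="scene":
    u,v=proj(c,np.array([[.576,.05,.1]]))[0].astype(int)
    cv2.imwrite("pics/d1.png",cv2.cvtColor(cv2.resize(im[v-70:v+50,u-80:u+80],(800,600),interpolation=2),cv2.COLOR_RGB2BGR));print(u-80,v-70)
E
```

```text
t 5.75 pos [0.5751 0.0505 0.1948] yaw 79.4 tilt [-0.002  0.    -1.   ] F [-0.  1. -1.] M [ 0.02 -0.02 -0.02] w 0.0159 q7 1.29 
 turn z 0.0 shift cm [-0.1   0.06  0.98]
top [(0.48, array([0.4875, 0.4935, 0.0493])), (0.33, array([ 0.725 , -0.3097,  0.0008])), (0.18, array([ 0.5368, -0.323 ,  0.0017]))]
top [(0.44, array([0.3456, 0.2753, 0.0025]))]
scene [(0.71, array([0.4923, 0.4964, 0.0467])), (0.54, array([0.568 , 0.0503, 0.1731]))]
scene [(0.62, array([0.579 , 0.0538, 0.0713]))]
192 112
```

View pics/d1.png

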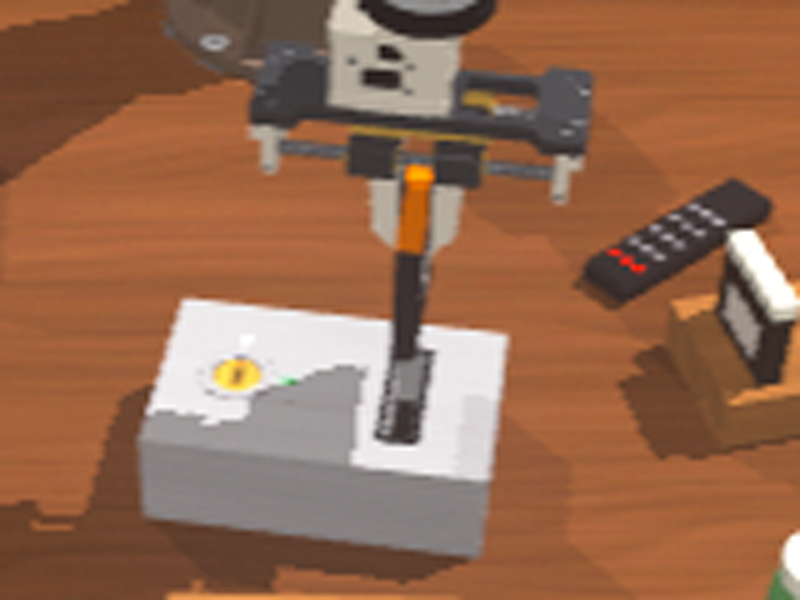

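The cartridge hangs upright above the slot, with its foot front at crop (405,357). The slot's near edge runs about (375..417,443) and its far right corner is at (435,350). I'll turn these pixels into positions.

```bash
cat >> h.py <<'E'
def ray(cam,u,v,z):
    i=robot.camera_info(cam);R=np.array(i["R"]);o=-R.T@np.array(i["t"])
    d=R.T@np.array([(u-i["cx"])/i["fx"],(v-i["cy"])/i["fy"],1]);return o+d*(z-o[2])/d[2]
E
python3 - <<'E'
from h import *
x=np.array([.983,-.184,0]);y=np.array([.184,.983,0])
f=lambda u,v,z:ray("scene",192+u/5-.4,112+v/5-.4,z)
for n,u,v,z,l in(("topfront",417,187,.2254,.04),("foot",405,357,.1254,.037)):
    p=f(u,v,z); print(n,p.round(4),"centre",(p-l*x).round(4))
for n,u,v,a,b in(("NL",375,443,1,-1),("NR",417,443,1,1),("FR",435,349,-1,1)):
    p=f(u,v,.07);print(n,p.round(4),"centre",(p-a*.041*x-b*.009*y).round(4))
E
```

```text
topfront [0.5637 0.0533 0.2254] centre [0.5244 0.0606 0.2254]
foot [0.6045 0.0477 0.1254] centre [0.5682 0.0545 0.1254]
NL [0.6235 0.0299 0.07  ] centre [0.5849 0.0463 0.07  ]
NR [0.624  0.0563 0.07  ] centre [0.582 0.055 0.07 ]
FR [0.5357 0.074  0.07  ] centre [0.5743 0.0576 0.07  ]
```

{"api": "move_arm", "payload": {
  "translation": [
    [-0.4,0,1],
    [0,0,1.5],
    [0,0,1.3],
    [0,0,0.5],
    [0,0,0],
    [0,0,0]
  ],
  "twist": [
    [0,0,0],
    [0,0,0],
    [0,0,0],
    [0,0,0],
    [0,0,0],
    [0,0,0]
  ],
  "jaw": [0.08,0.08,0.08,0.08,0.08,0.08]
}}

```text
clock: 6.55
ee_pos: [0.5798, 0.0493, 0.1525]
tool_rot: [[-0.983, 0.184, -0.0], [0.184, 0.983, -0.0], [0.0, -0.0, -1.0]]
wrist_force: [0.9, -0.1, -1.1]
gripper_width: 0.0157
finger_force: 35.0
```

```bash
python3 - <<'E'
from h import *
go(.5762,.051,.145,79.4)
im=robot.get_image("scene")
print([(round(d["score"],2),np.round(d["position"],4)) for d in robot.spot_point("scene","cartridge_mid")[:3]])
u,v=273,180
cv2.imwrite("pics/d2.png",cv2.cvtColor(cv2.resize(im[v-36:v+36,u-48:u+48],(800,600),interpolation=0),cv2.COLOR_RGB2BGR))
E
```

```text
t 6.55 pos [0.5798 0.0493 0.1525] yaw 79.4 tilt [-0. -0. -1.] F [ 0.9 -0.1 -1.1] M [-0.03 -0.04  0.04] w 0.0157 q7 1.3 
 turn z 0.0 shift cm [0.39 0.1  0.75]
[(0.8, array([0.5739, 0.0473, 0.1299])), (0.5, array([0.4871, 0.3307, 0.0028]))]
```

View pics/d2.png

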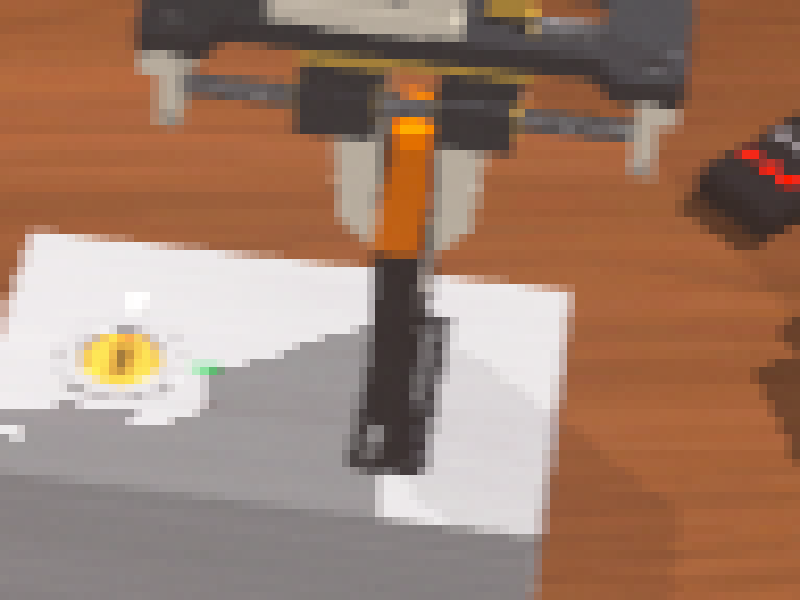

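```bash
python3 - <<'E'
from h import *
x=np.array([.983,-.184,0]);y=np.array([.184,.983,0]);T=np.array([.5798,.0493,0])
s=lambda p:(((proj("scene",p[None])[0])-[225,144]+.5)*8.333).round()
for o in(0,-.003,-.007):
    c=T+o*x
    print(o,"foot L,R",s(c+.037*x-.005*y+[0,0,.083]),s(c+.037*x+.005*y+[0,0,.083]),"band top front",s(c+.04*x+[0,0,.183]),"topback",s(c-.04*x+[0,0,.183]))
for c in((.5762,.051),(.579,.0535)):
    c=np.array([*c,.07]); print("slot NL NR FR",[s(c+a*.041*x+b*.009*y) for a,b in((1,-1),(1,1),(-1,1))])
im=cv2.cvtColor(cv2.imread("pics/d2.png"),cv2.COLOR_BGR2GRAY)
print(im[np.ix_(np.arange(371,490,8)+0,np.arange(345,450,8))])
E
```

```text
0 foot L,R [371. 432.] [397. 435.] band top front [394. 236.] topback [421.  99.]
-0.003 foot L,R [372. 427.] [398. 430.] band top front [395. 231.] topback [422.  94.]
-0.007 foot L,R [374. 419.] [400. 423.] band top front [396. 224.] topback [423.  88.]
slot NL NR FR [array([362., 456.]), array([409., 462.]), array([435., 319.])]
slot NL NR FR [array([369., 461.]), array([416., 467.]), array([441., 324.])]
[[154 154 125  68  55  56  54  54  73  99  91  91 103 179]
 [154 154 123  66  55  53  55  53  87 110  92  92 133 197]
 [156 154 119  56  54  55  54  55  86 104  83  83 163 217]
 [155 142 101  55  53  54  55  52 100 109  70  70 162 216]
 [152 140  99  55  53  54  53  55  74  84  88  88 169 217]
 [154 124  68  54  54  55  53  54  64  68  81  81 167 213]
 [151 122  74  64  54  54  54  53  55  59 132 132 196 214]
 [153 118  63 126 128  61  55  53  65  69 131 131 193 214]
 [142 101  85 137 129  62  54  54  66  72 159 159 213 213]
 [142 101  80 107  92  53  53  54  58  61 161 161 215 216]
 [124  69  93 108  78  55  54  54  68  88 170 170 215 215]
 [125  68  68  68  56  55  57  64  67  80 168 168 216 217]
 [154 141 115  88  92 107  86  61  63 132 196 196 215 215]
 [155 153 156 154 204 234 233 227 216 216 217 217 216 216]
 [155 153 156 154 204 234 233 227 216 216 217 217 216 216]]
```

The cartridge foot now sits about 2 mm short of the slot centre (foot corner near (372,427), slot near edge at row about 462). I'll nudge it over and descend gently.

{"api": "move_arm", "payload": {
  "translation": [
    [-0.15,0.15,0],
    [0,0,0.4],
    [0,0,0.4],
    [0,0,0.4],
    [0,0,0.4],
    [0,0,0.4],
    [0,0,0.2],
    [0,0,0]
  ],
  "twist": [
    [0,0,0],
    [0,0,0],
    [0,0,0],
    [0,0,0],
    [0,0,0],
    [0,0,0],
    [0,0,0],
    [0,0,0]
  ],
  "jaw": [0.08,0.08,0.08,0.08,0.08,0.08,0.08,0.08]
}}

```text
clock: 7.32
ee_pos: [0.5814, 0.0504, 0.1301]
tool_rot: [[-0.983, 0.184, -0.001], [0.184, 0.983, -0.0], [0.001, -0.0, -1.0]]
wrist_force: [0.1, -0.6, -0.6]
gripper_width: 0.016
finger_force: 35.0
```

```bash
python3 - <<'E'
from h import *
go(.5818,.0506,.095,79.4)
E
```

```text
t 7.32 pos [0.5814 0.0504 0.1301] yaw 79.4 tilt [-0.001 -0.    -1.   ] F [ 0.1 -0.6 -0.6] M [-0.03 -0.06  0.  ] w 0.016 q7 1.3 
 turn z 0.0 shift cm [-0.04  0.03  3.51]
```

It has entered the slot freely; I'll push it home.

{"api": "move_arm", "payload": {
  "translation": [
    [0,0,0.4],
    [0,0,0.4],
    [0,0,0.4],
    [0,0,0.4],
    [0,0,0.4],
    [0,0,0.4],
    [0,0,0.4],
    [0,0,0.4],
    [0,0,0.4],
    [0,0,0]
  ],
  "twist": [
    [0,0,0],
    [0,0,0],
    [0,0,0],
    [0,0,0],
    [0,0,0],
    [0,0,0],
    [0,0,0],
    [0,0,0],
    [0,0,0],
    [0,0,0]
  ],
  "jaw": [0.08,0.08,0.08,0.08,0.08,0.08,0.08,0.08,0.08,0.08]
}}

```text
clock: 8.15
ee_pos: [0.5817, 0.0504, 0.0944]
tool_rot: [[-0.983, 0.184, 0.0], [0.184, 0.983, -0.0], [-0.0, -0.0, -1.0]]
wrist_force: [-0.5, -0.2, -0.7]
gripper_width: 0.0154
finger_force: 35.0
```

```bash
python3 - <<'E'
from h import *
go(.5818,.0506,.0944,79.4)
E
```

```text
t 8.15 pos [0.5817 0.0504 0.0944] yaw 79.4 tilt [ 0. -0. -1.] F [-0.5 -0.2 -0.7] M [0.02 0.   0.02] w 0.0154 q7 1.31 
 turn z 0.0 shift cm [-0.01  0.02  0.  ]
```

Nominally home, but there's no floor contact yet. I'll press 3 mm more.

{"api": "move_arm", "payload": {
  "translation": [
    [0,0,0.1],
    [0,0,0.1],
    [0,0,0.1],
    [0,0,0],
    [0,0,0]
  ],
  "twist": [
    [0,0,0],
    [0,0,0],
    [0,0,0],
    [0,0,0],
    [0,0,0]
  ],
  "jaw": [0.08,0.08,0.08,0.08,0.08]
}}

```text
clock: 8.57
ee_pos: [0.5819, 0.0504, 0.0941]
tool_rot: [[-0.983, 0.184, 0.001], [0.184, 0.983, 0.001], [-0.001, 0.001, -1.0]]
wrist_force: [-8.6, -0.4, 25.8]
gripper_width: 0.0159
finger_force: 35.0
```

```bash
python3 - <<'E'
from h import *
go(.5818,.0506,.0944,79.4)
E
```

```text
t 8.57 pos [0.5819 0.0504 0.0941] yaw 79.4 tilt [ 0.001  0.001 -1.   ] F [-8.6 -0.4 25.8] M [-0.3   2.14 -0.06] w 0.0159 q7 1.31 
 turn z -0.0 shift cm [ 0.01  0.01 -0.03]
```

The floor contact reads 26 N, so it's home. Releasing and going up.

{"api": "move_arm", "payload": {
  "translation": [
    [0,0,-0.2],
    [0,0,0],
    [0,0,0],
    [0,0,0],
    [0,0,0],
    [0,0,-1],
    [0,0,-2.5],
    [0,0,-3],
    [0,0,-2.5],
    [0,0,0]
  ],
  "twist": [
    [0,0,0],
    [0,0,0],
    [0,0,0],
    [0,0,0],
    [0,0,0],
    [0,0,0],
    [0,0,0],
    [0,0,0],
    [0,0,0],
    [0,0,0]
  ],
  "jaw": [0.08,0.5,0.5,0.5,0.5,0.5,0.5,0.5,0.5,0.5]
}}

```text
clock: 9.4
ee_pos: [0.5845, 0.0507, 0.1895]
tool_rot: [[-0.983, 0.184, 0.008], [0.184, 0.983, 0.001], [-0.008, 0.003, -1.0]]
wrist_force: [1.3, 0.4, -0.3]
gripper_width: 0.0458
finger_force: 0.0
```

```bash
python3 - <<'E'
from h import *
go(.5375,-.322,.17,74)
robot.get_image("scene")
print([(round(d["score"],2),np.round(d["position"],4)) for d in robot.spot_point("scene","cartridge_mid")[:3]])
E
```

```text
t 9.4 pos [0.5845 0.0507 0.1895] yaw 79.4 tilt [ 0.008  0.001 -1.   ] F [ 1.3  0.4 -0.3] M [-0.04 -0.03  0.03] w 0.0458 q7 1.29 
 turn z 0.094 shift cm [ -5.76 -37.12   1.95]
[(0.79, array([0.4949, 0.4937, 0.0451]))]
```

{"api": "move_arm", "payload": {
  "translation": [
    [0,0,0],
    [-0.57,-3.7,0],
    [-0.57,-3.7,0],
    [-0.57,-3.7,0],
    [-0.57,-3.7,0],
    [-0.57,-3.7,0],
    [-0.57,-3.7,0],
    [-0.57,-3.7,0],
    [-0.57,-3.7,0],
    [-0.57,-3.7,0],
    [-0.57,-3.7,0],
    [0,0,0]
  ],
  "twist": [
    [0,0,0.094],
    [0,0,0],
    [0,0,0],
    [0,0,0],
    [0,0,0],
    [0,0,0],
    [0,0,0],
    [0,0,0],
    [0,0,0],
    [0,0,0],
    [0,0,0],
    [0,0,0]
  ],
  "jaw": [0.5,0.4,0.4,0.4,0.4,0.4,0.4,0.4,0.4,0.4,0.4,0.4]
}}

```text
clock: 10.5
ee_pos: [0.5303, -0.3302, 0.1829]
tool_rot: [[-0.959, 0.285, -0.003], [0.285, 0.959, -0.005], [0.002, -0.005, -1.0]]
wrist_force: [-0.9, -0.4, 1.5]
gripper_width: 0.0366
finger_force: 0.0
```

{"api": "move_arm", "payload": {
  "translation": [
    [0,0,2],
    [0,0,2],
    [0,0,2],
    [0,0,1.5],
    [0,0,0],
    [0,0,0]
  ],
  "twist": [
    [0,0,0],
    [0,0,0],
    [0,0,0],
    [0,0,0],
    [0,0,0],
    [0,0,0]
  ],
  "jaw": [0.4,0.4,0.4,0.4,0.4,0.4]
}}

```text
clock: 11.0
ee_pos: [0.5335, -0.3202, 0.1075]
tool_rot: [[-0.961, 0.275, -0.003], [0.275, 0.961, 0.001], [0.003, 0.0, -1.0]]
wrist_force: [0.6, -0.5, 0.7]
gripper_width: 0.0368
finger_force: 0.0
```

```bash
python3 - <<'E'
from h import *
go(.5375,-.322,.053,74)
tiles=[]
for c in("scene","top"):
    im=robot.get_image(c);u,v=proj(c,np.array([[.5375,-.322,.08]]))[0].astype(int)
    tiles.append(cv2.resize(im[v-30:v+30,u-40:u+40],(400,300),interpolation=0))
    if c=="scene":
        u,v=proj(c,np.array([[.576,.05,.1]]))[0].astype(int)
        tiles.append(cv2.resize(im[v-30:v+30,u-40:u+40],(400,300),interpolation=0))
    print([(round(d["score"],2),np.round(d["position"],4)) for d in robot.spot_point(c,"key_head")[:2]])
tiles.append(tiles[0]*0)
cv2.imwrite("pics/k1.png",cv2.cvtColor(np.vstack([np.hstack(tiles[:2]),np.hstack(tiles[2:])]),cv2.COLOR_RGB2BGR))
E
```

```text
t 11.0 pos [ 0.5335 -0.3202  0.1075] yaw 74.0 tilt [-0.003  0.001 -1.   ] F [ 0.6 -0.5  0.7] M [-0.04 -0.02  0.02] w 0.0368 q7 1.91 
 turn z 0.0 shift cm [-0.43 -0.07  5.45]
[(0.54, array([ 0.5375, -0.3256,  0.067 ])), (0.52, array([0.343 , 0.2777, 0.0021]))]
[(0.3, array([0.5766, 0.0546, 0.0773]))]
```

View pics/k1.png

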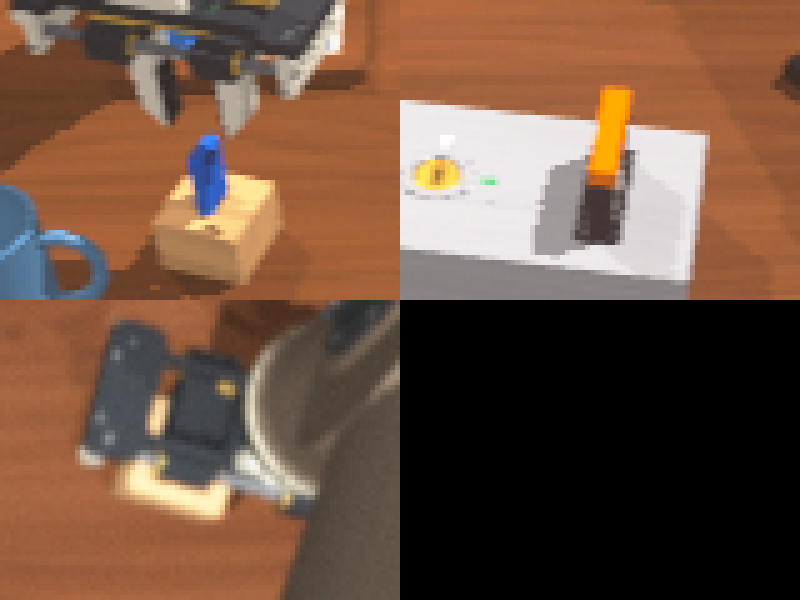

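The cartridge is seated upright in the dock (top right panel). The blue key at (207,170) lies between and below the open fingers. Descending on the key.

{"api": "move_arm", "payload": {
  "translation": [
    [-0.4,0,1.5],
    [0,0,2],
    [0,0,1.7],
    [0,0,0.5],
    [0,0,0],
    [0,0,0],
    [0,0,0],
    [0,0,0],
    [0,0,0]
  ],
  "twist": [
    [0,0,0],
    [0,0,0],
    [0,0,0],
    [0,0,0],
    [0,0,0],
    [0,0,0],
    [0,0,0],
    [0,0,0],
    [0,0,0]
  ],
  "jaw": [0.4,0.4,0.4,0.4,0.4,0.02,0.02,0.02,0.02],
  "grip_force": 10
}}

```text
clock: 11.95
ee_pos: [0.5388, -0.3223, 0.0527]
tool_rot: [[-0.961, 0.275, 0.001], [0.275, 0.961, -0.001], [-0.002, -0.0, -1.0]]
wrist_force: [-0.0, 0.7, 0.2]
gripper_width: 0.0146
finger_force: 0.0
```

```bash
python3 - <<'E'
from h import *
go(.5375,-.322,.051,74)
E
```

```text
t 11.95 pos [ 0.5388 -0.3223  0.0527] yaw 74.0 tilt [ 0.001 -0.001 -1.   ] F [-0.   0.7  0.2] M [ 0.02 -0.01  0.02] w 0.0146 q7 1.93 
 turn z 0.0 shift cm [ 0.14 -0.01  0.17]
```

{"api": "move_arm", "payload": {
  "translation": [
    [0,0,0],
    [0,0,0],
    [0,0,0],
    [0,0,0],
    [0,0,0]
  ],
  "twist": [
    [0,0,0],
    [0,0,0],
    [0,0,0],
    [0,0,0],
    [0,0,0]
  ],
  "jaw": [0.02,0.02,0.02,0.02,0.02],
  "grip_force": 10
}}

```text
clock: 12.37
ee_pos: [0.5388, -0.3222, 0.0524]
tool_rot: [[-0.961, 0.275, 0.001], [0.275, 0.961, -0.0], [-0.001, -0.0, -1.0]]
wrist_force: [-0.2, 1.1, 5.7]
gripper_width: 0.0098
finger_force: 10.0
```

```bash
python3 - <<'E'
from h import *
go(.5375,-.322,.051,74)
E
```

```text
t 12.37 pos [ 0.5388 -0.3222  0.0524] yaw 74.0 tilt [ 0.001 -0.    -1.   ] F [-0.2  1.1  5.7] M [ 0.09  0.17 -0.01] w 0.0098 q7 1.93 
 turn z 0.0 shift cm [ 0.13 -0.02  0.14]
```

{"api": "move_arm", "payload": {
  "translation": [
    [0,0,0],
    [0,0,0],
    [0,0,-0.5],
    [0,0,-1],
    [0,0,-1.5],
    [0,0,-2],
    [0,0,-2],
    [0,0,-2],
    [0,0,0],
    [0,0,0]
  ],
  "twist": [
    [0,0,0],
    [0,0,0],
    [0,0,0],
    [0,0,0],
    [0,0,0],
    [0,0,0],
    [0,0,0],
    [0,0,0],
    [0,0,-0.094],
    [0,0,0]
  ],
  "jaw": [0.02,0.02,0.02,0.02,0.02,0.02,0.02,0.02,0.02,0.02],
  "grip_force": 50
}}

```text
clock: 13.2
ee_pos: [0.539, -0.3225, 0.1439]
tool_rot: [[-0.984, 0.18, 0.003], [0.18, 0.984, -0.001], [-0.003, -0.001, -1.0]]
wrist_force: [-0.4, 0.8, -0.3]
gripper_width: 0.0096
finger_force: 50.0
```

```bash
python3 - <<'E'
from h import *
go(.558,-.057,.125,79.4)
E
```

```text
t 13.2 pos [ 0.539  -0.3225  0.1439] yaw 79.6 tilt [ 0.003 -0.001 -1.   ] F [-0.4  0.8 -0.3] M [-0.01 -0.01 -0.  ] w 0.0096 q7 1.98 
 turn z 0.004 shift cm [ 3.02 26.45  1.89]
```

{"api": "move_arm", "payload": {
  "translation": [
    [0.43,3.7,0],
    [0.43,3.7,0],
    [0.43,3.7,0],
    [0.43,3.7,0],
    [0.43,3.7,0],
    [0.43,3.7,0],
    [0.43,3.7,0],
    [0,0.5,0],
    [0,0,1],
    [0,0,0.6],
    [0,0,0],
    [0,0,0]
  ],
  "twist": [
    [0,0,0],
    [0,0,0],
    [0,0,0],
    [0,0,0],
    [0,0,0],
    [0,0,0],
    [0,0,0],
    [0,0,0],
    [0,0,0],
    [0,0,0],
    [0,0,0],
    [0,0,0]
  ],
  "jaw": [0.02,0.02,0.02,0.02,0.02,0.02,0.02,0.02,0.02,0.02,0.02,0.02]
}}

```text
clock: 14.2
ee_pos: [0.5563, -0.0589, 0.1249]
tool_rot: [[-0.982, 0.187, -0.002], [0.187, 0.982, -0.001], [0.002, -0.001, -1.0]]
wrist_force: [0.0, 0.1, -0.8]
gripper_width: 0.0098
finger_force: 50.0
```

```bash
python3 - <<'E'
from h import *
go(.558,-.057,.115,79.4)
im=robot.get_image("scene")
print([(round(d["score"],2),np.round(d["position"],4)) for d in robot.spot_point("scene","key_head")[:2]],[(round(d["score"],2),np.round(d["position"],4)) for d in robot.spot_point("scene","lock_mouth")[:2]])
u,v=proj("scene",np.array([[.558,-.057,.09]]))[0].astype(int)
cv2.imwrite("pics/l1.png",cv2.cvtColor(cv2.resize(im[v-30:v+30,u-40:u+40],(800,600),interpolation=0),cv2.COLOR_RGB2BGR))
s=lambda P:((proj("scene",np.array(P))-[u-40,v-30]+.5)*10).round().tolist()
p=robot.get_state()["ee_pos"];print("TCP axis at tip z, lock, headtop",s([[p[0],p[1],p[2]-.0424],[.558,-.057,.07],[p[0],p[1],p[2]+.0376]]))
E
```

```text
t 14.2 pos [ 0.5563 -0.0589  0.1249] yaw 79.2 tilt [-0.002 -0.001 -1.   ] F [ 0.   0.1 -0.8] M [-0.04  0.08 -0.01] w 0.0098 q7 1.51 
 turn z -0.003 shift cm [-0.13  0.21  0.99]
[(0.48, array([ 0.5544, -0.0594,  0.1367]))] [(0.93, array([ 0.5589, -0.0612,  0.0686])), (0.61, array([ 7.251e-01, -3.094e-01, -5.000e-04]))]
TCP axis at tip z, lock, headtop [[410.0, 327.0], [415.0, 359.0], [406.0, 135.0]]
```

View pics/l1.png

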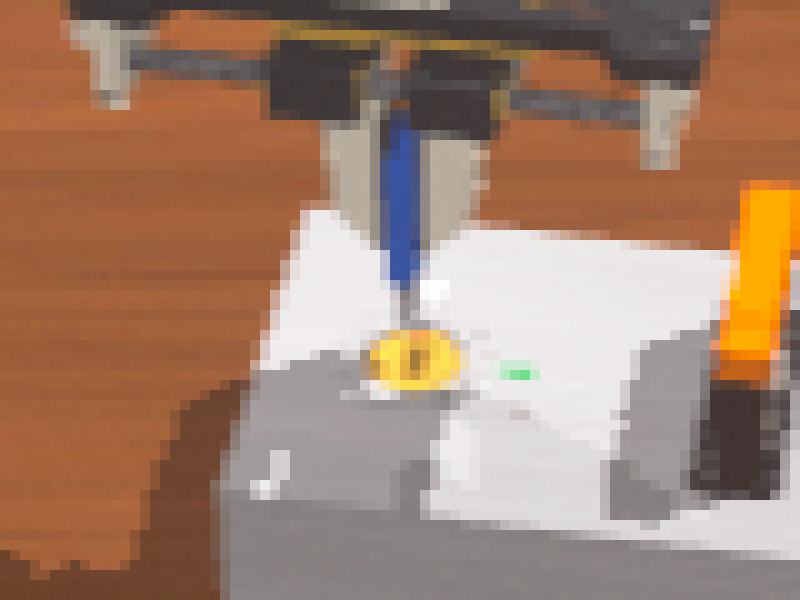

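The key tip at (407,320) is slightly behind and left of the keyway at (415,359). I'll correct that and descend gently to the mouth.

{"api": "move_arm", "payload": {
  "translation": [
    [-0.33,0.21,0],
    [0,0,0.5],
    [0,0,0.5],
    [0,0,0.3],
    [0,0,0.2],
    [0,0,0.2],
    [0,0,0.1],
    [0,0,0]
  ],
  "twist": [
    [0,0,0],
    [0,0,0],
    [0,0,0],
    [0,0,0],
    [0,0,0],
    [0,0,0],
    [0,0,0],
    [0,0,0]
  ],
  "jaw": [0.02,0.02,0.02,0.02,0.02,0.02,0.02,0.02]
}}

```text
clock: 15.02
ee_pos: [0.5606, -0.0562, 0.1075]
tool_rot: [[-0.983, 0.184, -0.0], [0.184, 0.983, -0.001], [0.0, -0.001, -1.0]]
wrist_force: [-1.0, -3.4, -1.7]
gripper_width: 0.0099
finger_force: 50.0
```

```bash
python3 - <<'E'
from h import *
go(.56,-.0573,.0824,79.4)
E
```

```text
t 15.02 pos [ 0.5606 -0.0562  0.1075] yaw 79.4 tilt [-0.    -0.001 -1.   ] F [-1.  -3.4 -1.7] M [-0.96  0.1  -0.03] w 0.0099 q7 1.51 
 turn z -0.001 shift cm [ 0.04 -0.12  2.51]
```

It's in the taper and being pushed towards -y. Easing sideways and continuing.

{"api": "move_arm", "payload": {
  "translation": [
    [0,-0.08,0],
    [0,0,0.2],
    [0,0,0.2],
    [0,0,0.2],
    [0,0,0.2],
    [0,0,0]
  ],
  "twist": [
    [0,0,0],
    [0,0,0],
    [0,0,0],
    [0,0,0],
    [0,0,0],
    [0,0,0]
  ],
  "jaw": [0.02,0.02,0.02,0.02,0.02,0.02]
}}

```text
clock: 15.52
ee_pos: [0.5589, -0.0577, 0.0992]
tool_rot: [[-0.983, 0.185, -0.003], [0.185, 0.983, -0.001], [0.003, -0.002, -1.0]]
wrist_force: [-3.7, -7.1, 1.1]
gripper_width: 0.0099
finger_force: 50.0
```

```bash
python3 - <<'E'
from h import *
go(.56,-.0573,.0824,79.4)
E
```

```text
t 15.52 pos [ 0.5589 -0.0577  0.0992] yaw 79.3 tilt [-0.003 -0.001 -1.   ] F [-3.7 -7.1  1.1] M [-1.66  0.88 -0.01] w 0.0099 q7 1.52 
 turn z -0.001 shift cm [-0.1   0.06  1.68]
```

{"api": "move_arm", "payload": {
  "translation": [
    [0.1,-0.1,0],
    [0,0,0],
    [0,0,0.15],
    [0,0,0.15],
    [0,0,0.15],
    [0,0,0]
  ],
  "twist": [
    [0,0,0],
    [0,0,0],
    [0,0,0],
    [0,0,0],
    [0,0,0],
    [0,0,0]
  ],
  "jaw": [0.02,0.02,0.02,0.02,0.02,0.02]
}}

```text
clock: 16.02
ee_pos: [0.5587, -0.0584, 0.0949]
tool_rot: [[-0.983, 0.185, -0.002], [0.185, 0.983, -0.001], [0.001, -0.002, -1.0]]
wrist_force: [-2.8, -6.8, -2.5]
gripper_width: 0.0098
finger_force: 50.0
```

```bash
python3 - <<'E'
from h import *
go(.56,-.0573,.0824,79.4)
E
```

```text
t 16.02 pos [ 0.5587 -0.0584  0.0949] yaw 79.4 tilt [-0.002 -0.001 -1.   ] F [-2.8 -6.8 -2.5] M [-1.8   0.68  0.01] w 0.0098 q7 1.52 
 turn z -0.001 shift cm [-0.11  0.13  1.25]
```

{"api": "move_arm", "payload": {
  "translation": [
    [0.06,-0.12,0],
    [0,0,0],
    [0,0,0.15],
    [0,0,0.15],
    [0,0,0.15],
    [0,0,0.15],
    [0,0,0]
  ],
  "twist": [
    [0,0,0],
    [0,0,0],
    [0,0,0],
    [0,0,0],
    [0,0,0],
    [0,0,0],
    [0,0,0]
  ],
  "jaw": [0.02,0.02,0.02,0.02,0.02,0.02,0.02]
}}

```text
clock: 16.6
ee_pos: [0.5586, -0.0577, 0.0892]
tool_rot: [[-0.983, 0.184, -0.0], [0.184, 0.983, 0.001], [0.0, 0.0, -1.0]]
wrist_force: [-2.0, -2.9, 0.1]
gripper_width: 0.0098
finger_force: 50.0
```

```bash
python3 - <<'E'
from h import *
go(.56,-.0573,.0824,79.4)
E
```

```text
t 16.6 pos [ 0.5586 -0.0577  0.0892] yaw 79.4 tilt [-0.     0.001 -1.   ] F [-2.  -2.9  0.1] M [-0.59  0.51  0.01] w 0.0098 q7 1.53 
 turn z 0.0 shift cm [-0.13  0.06  0.68]
```

{"api": "move_arm", "payload": {
  "translation": [
    [0,-0.05,0],
    [0,0,0.15],
    [0,0,0.15],
    [0,0,0.15],
    [0,0,0.15],
    [0,0,0.1],
    [0,0,0]
  ],
  "twist": [
    [0,0,0],
    [0,0,0],
    [0,0,0],
    [0,0,0],
    [0,0,0],
    [0,0,0],
    [0,0,0]
  ],
  "jaw": [0.02,0.02,0.02,0.02,0.02,0.02,0.02]
}}

```text
clock: 17.18
ee_pos: [0.5587, -0.0576, 0.0824]
tool_rot: [[-0.983, 0.183, 0.0], [0.183, 0.983, 0.001], [0.0, 0.001, -1.0]]
wrist_force: [-4.7, 1.2, 5.1]
gripper_width: 0.0098
finger_force: 50.0
```

```bash
python3 - <<'E'
from h import *
go(.56,-.0573,.0824,79.4)
E
```

```text
t 17.18 pos [ 0.5587 -0.0576  0.0824] yaw 79.4 tilt [ 0.     0.001 -1.   ] F [-4.7  1.2  5.1] M [0.3  0.87 0.01] w 0.0098 q7 1.53 
 turn z 0.001 shift cm [-0.12  0.05  0.  ]
```

Nominal depth reached. Pressing a bit with a small wiggle to confirm it's on the shoulder.

{"api": "move_arm", "payload": {
  "translation": [
    [0.05,0,0.1],
    [0,0,0.1],
    [0,0,0],
    [0,0,0],
    [0,0,0],
    [0,0,0]
  ],
  "twist": [
    [0,0,0],
    [0,0,0],
    [0,0,0.04],
    [0,0,-0.08],
    [0,0,0.04],
    [0,0,0]
  ],
  "jaw": [0.02,0.02,0.02,0.02,0.02,0.02]
}}

```text
clock: 17.68
ee_pos: [0.5589, -0.0577, 0.0821]
tool_rot: [[-0.983, 0.185, 0.002], [0.185, 0.983, 0.001], [-0.002, 0.002, -1.0]]
wrist_force: [-8.9, 0.7, 23.7]
gripper_width: 0.0099
finger_force: 50.0
```

```bash
python3 - <<'E'
from h import *
go(.56,-.0573,.0824,79.4)
E
```

```text
t 17.68 pos [ 0.5589 -0.0577  0.0821] yaw 79.3 tilt [ 0.002  0.001 -1.   ] F [-8.9  0.7 23.7] M [0.39 2.02 0.06] w 0.0099 q7 1.53 
 turn z -0.001 shift cm [-0.11  0.06 -0.03]
```

It's firmly home: 24 N with no further travel. I'll relieve the load a little, then turn clockwise, which is +z of the tool.

{"api": "move_arm", "payload": {
  "translation": [
    [0.08,0,-0.12],
    [0,-0.01,0],
    [0,-0.01,0],
    [0,-0.01,0],
    [0,-0.01,0],
    [0,-0.01,0],
    [0,-0.01,0],
    [0,-0.01,0],
    [0,-0.01,0],
    [0,0,0]
  ],
  "twist": [
    [0,0,0],
    [0,0,0.1],
    [0,0,0.1],
    [0,0,0.1],
    [0,0,0.1],
    [0,0,0.1],
    [0,0,0.1],
    [0,0,0.1],
    [0,0,0.1],
    [0,0,0]
  ],
  "jaw": [0.02,0.02,0.02,0.02,0.02,0.02,0.02,0.02,0.02,0.02]
}}

```text
clock: 18.52
ee_pos: [0.5585, -0.0583, 0.0823]
tool_rot: [[-0.548, 0.836, 0.003], [0.836, 0.548, 0.001], [-0.001, 0.003, -1.0]]
wrist_force: [-1.8, 0.6, 9.9]
gripper_width: 0.0096
finger_force: 50.0
```

```bash
python3 - <<'E'
from h import *
go(.558,-.0573,.0824,-10.6)
E
```

```text
t 18.52 pos [ 0.5585 -0.0583  0.0823] yaw 33.3 tilt [ 0.003  0.001 -1.   ] F [-1.8  0.6  9.9] M [-0.01  0.31  0.05] w 0.0096 q7 0.88 
 turn z 0.765 shift cm [ 0.09 -0.07 -0.01]
```

{"api": "move_arm", "payload": {
  "translation": [
    [0,-0.01,0],
    [0,-0.01,0],
    [0,-0.01,0],
    [0,-0.01,0],
    [0,-0.01,0],
    [0,-0.01,0],
    [0,-0.01,0],
    [0,-0.01,0],
    [0,0,0],
    [0,0,0]
  ],
  "twist": [
    [0,0,0.1],
    [0,0,0.1],
    [0,0,0.1],
    [0,0,0.1],
    [0,0,0.1],
    [0,0,0.1],
    [0,0,0.1],
    [0,0,0.1],
    [0,0,0.06],
    [0,0,0]
  ],
  "jaw": [0.02,0.02,0.02,0.02,0.02,0.02,0.02,0.02,0.02,0.02]
}}

```text
clock: 19.35
ee_pos: [0.5579, -0.0587, 0.0823]
tool_rot: [[0.274, 0.962, 0.003], [0.962, -0.274, 0.0], [0.001, 0.003, -1.0]]
wrist_force: [-1.8, 0.7, 10.0]
gripper_width: 0.0099
finger_force: 50.0
```

```bash
python3 - <<'E'
from h import *
go(.558,-.0573,.0824,-10.6)
E
```

```text
t 19.35 pos [ 0.5579 -0.0587  0.0823] yaw -15.9 tilt [ 0.003  0.    -1.   ] F [-1.8  0.7 10. ] M [-0.04  0.4   0.05] w 0.0099 q7 0.2 
 turn z -0.092 shift cm [ 0.14 -0.01 -0.01]
```

{"api": "move_arm", "payload": {
  "translation": [
    [0,0,0],
    [0,0,0],
    [0,0,0],
    [0,0,0],
    [0,0,0]
  ],
  "twist": [
    [0,0,0.05],
    [0,0,0.05],
    [0,0,0.03],
    [0,0,0],
    [0,0,0]
  ],
  "jaw": [0.02,0.02,0.02,0.02,0.02]
}}

```text
clock: 19.77
ee_pos: [0.5577, -0.0584, 0.0823]
tool_rot: [[0.392, 0.92, 0.003], [0.92, -0.392, 0.001], [0.002, 0.002, -1.0]]
wrist_force: [-1.2, 0.8, 10.8]
gripper_width: 0.0097
finger_force: 50.0
```

```bash
python3 - <<'E'
from h import *
go(.558,-.0573,.0824,-10.6)
E
```

```text
t 19.77 pos [ 0.5577 -0.0584  0.0823] yaw -23.1 tilt [ 0.003  0.001 -1.   ] F [-1.2  0.8 10.8] M [ 0.1   0.49 -0.01] w 0.0097 q7 0.1 
 turn z -0.218 shift cm [ 0.12  0.01 -0.01]
```

{"api": "move_arm", "payload": {
  "translation": [
    [0,0,0],
    [0,0,0],
    [0,0,0],
    [0,0,0]
  ],
  "twist": [
    [0,0,0.04],
    [0,0,0.02],
    [0,0,0],
    [0,0,0]
  ],
  "jaw": [0.02,0.02,0.02,0.02]
}}

```text
clock: 20.1
ee_pos: [0.5576, -0.0584, 0.0823]
tool_rot: [[0.446, 0.895, 0.002], [0.895, -0.446, 0.001], [0.002, 0.002, -1.0]]
wrist_force: [-2.9, 1.4, 11.0]
gripper_width: 0.0098
finger_force: 50.0
```

```bash
python3 - <<'E'
from h import *
go(.558,-.0573,.0824,-10.6)
im=robot.get_image("scene")
u,v=proj("scene",np.array([[.558,-.02,.09]]))[0].astype(int)
cv2.imwrite("pics/f1.png",cv2.cvtColor(cv2.resize(im[v-30:v+30,u-40:u+40],(800,600),interpolation=0),cv2.COLOR_RGB2BGR))
E
```

```text
t 20.1 pos [ 0.5576 -0.0584  0.0823] yaw -26.5 tilt [ 0.002  0.001 -1.   ] F [-2.9  1.4 11. ] M [0.07 0.63 0.23] w 0.0098 q7 0.05 
 turn z -0.278 shift cm [ 0.11  0.02 -0.01]
```

View pics/f1.png

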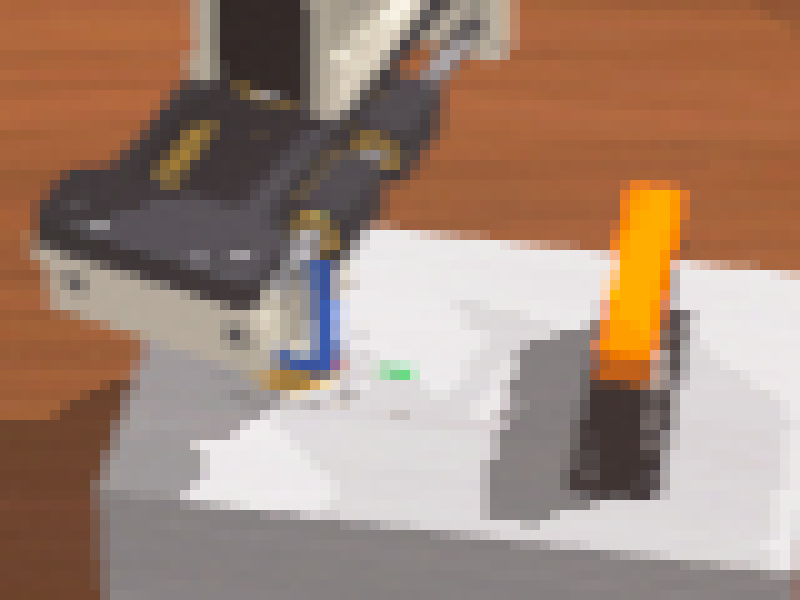

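The key head is seated on the brass at (300,370) and turned. The wrist moment jumped to 0.23 N m, which is the hard stop. The cartridge is upright and home at (640,330). I'll hold briefly, then hand in.

{"api": "move_arm", "payload": {
  "translation": [
    [0,0,0],
    [0,0,0],
    [0,0,0],
    [0,0,0],
    [0,0,0],
    [0,0,0]
  ],
  "twist": [
    [0,0,0],
    [0,0,0],
    [0,0,0],
    [0,0,0],
    [0,0,0],
    [0,0,0]
  ],
  "jaw": [0.02,0.02,0.02,0.02,0.02,0.02]
}}

```text
clock: 20.65
ee_pos: [0.5576, -0.0584, 0.0823]
tool_rot: [[0.446, 0.895, 0.002], [0.895, -0.446, 0.001], [0.002, 0.002, -1.0]]
wrist_force: [-2.4, 1.7, 11.5]
gripper_width: 0.0099
finger_force: 50.0
```

```bash
python3 - <<'E'
from h import *
go(.558,-.0573,.0824,-10.6)
print(robot.sign_off())
E
```

```text
t 20.65 pos [ 0.5576 -0.0584  0.0823] yaw -26.5 tilt [ 0.002  0.001 -1.   ] F [-2.4  1.7 11.5] M [0.17 0.67 0.2 ] w 0.0099 q7 0.05 
 turn z -0.277 shift cm [ 0.11  0.02 -0.01]
the job is handed in; nothing more can be done
None
```

Handed in at about 20.7 s: by force and position readings, the orange-edged cartridge is fully home in the dock and released, and the blue key is fully home, turned clockwise to its stop and still held there; the sign-off returned no verdict.

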